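Riddle the gravel sample and tip off the cobbles

TASK

Take the screen's orange handle and shake the screen sideways on its slide, lying flat, until all four small dark pebbles have dropped into the black pan and only the four big brown stones remain on it. Then lift the handle to tip the big stones over the outlet into the blue tray, lower the screen back flat without letting it drop, and let go. Do not touch any stone with the gripper, and leave the other things on the table alone.

Things in the scene. Friction and masses are not known exactly. Their poses are not given: they have to be found in the camera images.
- station: Black catch pan of the screening stand, fixed to the table: 310 x 226 mm outside, walls 36 mm high and 5 mm thick, floor 6 mm. Origin: centre of its underside on the table. Its x axis is the direction in which the screen slides to and fro, its y axis points from the handle end to the hinge (outlet) end, z up. The screen lies above it, its bars' tops 82 mm above the table.
- carriage (a joint): Sideways slide of the whole screen along the station's x axis, m: 0 = middle (start), end stops at -0.025 and +0.025. It runs with about 1 N of friction plus light damping and stays where it is left.
- deck (a joint): Tipping hinge of the screen, rad: 0 = lying flat on its stand (start), grows as the handle end is lifted, stop at 1.25. No spring or brake: the screen falls back under its weight if let go. Axis: along the station's x axis through hinge.
- hinge (a point): Middle of the tipping hinge's axis, at the outlet end of the screen, 118 mm along +y from the pan's centre and 78 mm above the table. It slides along with the carriage.
- handle (a point): Centre of the orange handle: round bar 16 mm thick, 116 mm long, parallel to the station's x axis, 104 mm above the table at the start, on two thin arms 110 mm apart, 50 mm outside the screen's end wall. With the screen flat it lies 273 mm along the station's -y from the hinge and 26 mm higher. It can be pinched from above and turns between the fingers as the screen tips.
- screen (a point): Middle of the screen, at the top of its bars. Yellow frame 215 mm wide (x), 222 mm long (y), 33 mm deep above the bars; three flat steel bars 27 mm wide along y, 33 mm gaps between them and 30 mm gaps beside them. Closed on three sides; the outlet (hinge) end has only a sloping lip about 4 mm high. 0.5 kg empty.
- tray: Blue tray for the big stones, fixed to the table just past the outlet end, 300 mm (x) by 200 mm (y), floor 5 mm, wall next to the screen 40 mm, side walls 75 mm, far wall 95 mm high, 4 mm thick. Origin: centre of its underside; axes as the station's.
- cobble1: Big brown stone (cobble), origin at its centre, about 54 x 57 x 48 mm, about 0.2 kg; starts on the screen, too big for its gaps. At rest on the bars its centre is about 105 mm above the table.
- cobble2: Big brown stone (cobble), origin at its centre, about 54 x 57 x 48 mm, about 0.2 kg; starts on the screen, too big for its gaps. At rest on the bars its centre is about 105 mm above the table.
- cobble3: Big brown stone (cobble), origin at its centre, about 54 x 57 x 48 mm, about 0.2 kg; starts on the screen, too big for its gaps. At rest on the bars its centre is about 105 mm above the table.
- cobble4: Big brown stone (cobble), origin at its centre, about 54 x 57 x 48 mm, about 0.2 kg; starts on the screen, too big for its gaps. At rest on the bars its centre is about 105 mm above the table.
- pebble1: Small dark grey rounded stone (pebble), origin at its centre, about 25 mm, 22 g; starts lying on a flat bar of the screen at about 94 mm height (centre); rolls off into the gaps when the screen is shaken briskly to and fro along the station's x axis, and then lies in the pan with its centre about 18 mm above the table.
- pebble2: Small dark grey rounded stone (pebble), origin at its centre, about 25 mm, 22 g; starts lying on a flat bar of the screen at about 94 mm height (centre); rolls off into the gaps when the screen is shaken briskly to and fro along the station's x axis, and then lies in the pan with its centre about 18 mm above the table.
- pebble3: Small dark grey rounded stone (pebble), origin at its centre, about 25 mm, 22 g; starts lying on a flat bar of the screen at about 94 mm height (centre); rolls off into the gaps when the screen is shaken briskly to and fro along the station's x axis, and then lies in the pan with its centre about 18 mm above the table.
- pebble4: Small dark grey rounded stone (pebble), origin at its centre, about 25 mm, 22 g; starts lying on a flat bar of the screen at about 94 mm height (centre); rolls off into the gaps when the screen is shaken briskly to and fro along the station's x axis, and then lies in the pan with its centre about 18 mm above the table.
- analyser: Bystander: yellow and black pistol-shaped hand analyser lying on its side, 230 x 190 x 60 mm. Origin under its barrel.
- rock_a: Bystander: large rock specimen on a paper sheet, about 140 x 100 x 75 mm. Origin under its centre.
- rock_b: Bystander: large rock specimen on a paper sheet, about 120 x 110 x 70 mm. Origin under its centre.
- rock_c: Bystander: rock specimen on a paper sheet, about 110 x 90 x 60 mm. Origin under its centre.
- hammer: Bystander: hammer with blue handle, 260 mm long, lying beside the stand on the side away from the robot. Origin under its middle.
- jar: Bystander: clear jar with white cap, 60 mm wide and 85 mm high, standing near the handle end of the stand on the robot's side. Origin under its centre.

How it is judged:
On the way, in this order (a step that is already met when the one before it is completed fails the run):
1. all four pebbles lie in the pan below the screen while all four cobbles are still on the screen, which lies flat (tipped less than 0.12 rad) (x of pebble1 in the frame of station between -0.152 and 0.152 m and y of pebble1 in the frame of station between -0.11 and 0.11 m and z of pebble1 in the frame of station between 0 and 0.06 m and x of pebble2 in the frame of station between -0.152 and 0.152 m and y of pebble2 in the frame of station between -0.11 and 0.11 m and z of pebble2 in the frame of station between 0 and 0.06 m and x of pebble3 in the frame of station between -0.152 and 0.152 m and y of pebble3 in the frame of station between -0.11 and 0.11 m and z of pebble3 in the frame of station between 0 and 0.06 m and x of pebble4 in the frame of station between -0.152 and 0.152 m and y of pebble4 in the frame of station between -0.11 and 0.11 m and z of pebble4 in the frame of station between 0 and 0.06 m and x of cobble1 in the frame of station between -0.135 and 0.135 m and y of cobble1 in the frame of station between -0.12 and 0.12 m and z of cobble1 in the frame of station between 0.088 and 0.16 m and x of cobble2 in the frame of station between -0.135 and 0.135 m and y of cobble2 in the frame of station between -0.12 and 0.12 m and z of cobble2 in the frame of station between 0.088 and 0.16 m and x of cobble3 in the frame of station between -0.135 and 0.135 m and y of cobble3 in the frame of station between -0.12 and 0.12 m and z of cobble3 in the frame of station between 0.088 and 0.16 m and x of cobble4 in the frame of station between -0.135 and 0.135 m and y of cobble4 in the frame of station between -0.12 and 0.12 m and z of cobble4 in the frame of station between 0.088 and 0.16 m and value of joint deck below 0.12 rad), for 0.1 s.
2. all four cobbles lie in the tray (x of cobble1 in the frame of tray between -0.148 and 0.148 m and y of cobble1 in the frame of tray between -0.098 and 0.098 m and z of cobble1 in the frame of tray between 0 and 0.12 m and x of cobble2 in the frame of tray between -0.148 and 0.148 m and y of cobble2 in the frame of tray between -0.098 and 0.098 m and z of cobble2 in the frame of tray between 0 and 0.12 m and x of cobble3 in the frame of tray between -0.148 and 0.148 m and y of cobble3 in the frame of tray between -0.098 and 0.098 m and z of cobble3 in the frame of tray between 0 and 0.12 m and x of cobble4 in the frame of tray between -0.148 and 0.148 m and y of cobble4 in the frame of tray between -0.098 and 0.098 m and z of cobble4 in the frame of tray between 0 and 0.12 m), for 0.1 s.
At the end, for the whole second after the job is handed in: All four pebbles lie inside the pan and all four cobbles inside the tray, at rest (under 50 mm/s), the screen is back down flat (tipped less than 0.06 rad) anywhere along its slide, and released (all of step 2 and x of pebble1 in the frame of station between -0.152 and 0.152 m and y of pebble1 in the frame of station between -0.11 and 0.11 m and z of pebble1 in the frame of station between 0 and 0.06 m and x of pebble2 in the frame of station between -0.152 and 0.152 m and y of pebble2 in the frame of station between -0.11 and 0.11 m and z of pebble2 in the frame of station between 0 and 0.06 m and x of pebble3 in the frame of station between -0.152 and 0.152 m and y of pebble3 in the frame of station between -0.11 and 0.11 m and z of pebble3 in the frame of station between 0 and 0.06 m and x of pebble4 in the frame of station between -0.152 and 0.152 m and y of pebble4 in the frame of station between -0.11 and 0.11 m and z of pebble4 in the frame of station between 0 and 0.06 m and value of joint deck below 0.06 rad and linear speed of each of cobble1, cobble2, cobble3, cobble4, pebble1, pebble2, pebble3, pebble4 below 0.05 m/s); the robot touches nothing.
It fails at once if the screen is dropped: it falls faster than 3 rad/s (velocity of joint deck below -3 rad/s).
It fails at once if a stone is touched with the gripper (over 1 N) (contact force between the fingers and cobble1 above 1 N or contact force between the fingers and cobble2 above 1 N or contact force between the fingers and cobble3 above 1 N or contact force between the fingers and cobble4 above 1 N or contact force between the fingers and pebble1 above 1 N or contact force between the fingers and pebble2 above 1 N or contact force between the fingers and pebble3 above 1 N or contact force between the fingers and pebble4 above 1 N).
It fails at once if a bystander (analyser, rock specimens, hammer, jar) is moved by more than 30 mm (distance of any of analyser, rock_a, rock_b, rock_c, hammer, jar from where it was at the start of the episode above 0.03 m).
It also fails if it takes over 42 s, if anything falls off the work surface, if the arm or the gripper's body presses on something with over 40 N, if the wrist force passes 120 N, or if a joint passes its speed limit or range.

ROBOT

A 6-joint arm with a two-finger parallel gripper is mounted at the origin on the work surface. World frame = base frame: x ahead of the robot, y to its left, z up, the work surface at z = 0. Lengths are in m, angles in rad, forces in N, time in s.
With the tool pointing down it reaches from about 0.25 to 0.775 m from the base axis. Payload 4 kg.
Tool frame: the origin (TCP) lies at the very end of the fingers, on their centre line; the grasp point (between the pads) lies 19 mm behind it; z points along the fingers, y is the line along which they close (so a half turn about z gives the same grasp; the last joint's range is limited). The gripper opens to 94 mm and grips with 3 to 60 N. Pads are 16 mm wide; open, the fingers measure 119 mm over their backs; the gripper's body (75 mm by 177 mm) begins 78 mm behind the grasp point.
Start: joints at [-1.359, 0.087, 1.371, -0, 1.684, -0.103], TCP at [0.17, -0.523, 0.166] pointing down, gripper open.
Joint ranges: [-3.1, 3.1], [-0.76, 2.03], [0.27, 2.55], [-1.08, 4.22], [0.17, 2.65], [-2.57, 2.57]. Speed limits (rad/s): [2.79, 2.79, 3.14, 3.14, 3.14, 3.14].

INTERFACE

Orientations are given as [roll, pitch, yaw] about the fixed x, y, z axes, in that order (R = Rz(yaw) Ry(pitch) Rx(roll)).
In Python, from bench import robot, vision gives the robot as it stands.
- The arm moves only by the shell command python3 -m crank 'ROWS'. ROWS is JSON, a list of rows, each a list of 3 entries, a list of its own where there are three numbers: the closure, from 0 (fully open) to 1 (shut), then the shift along the tool's x, y, z in m, then the turn, a rotation vector about the tool's x, y, z in degrees. A call has 1 to 8 rows; each row shifts and turns the commanded pose from where the row before left it, along the tool's axes as they then stand; what a row does not reach is not made up. A row lasts 1/10 s, in which the tool goes at most 50 mm and 8.59 degrees, less where a joint would pass 70% of its speed; a pose out of reach is approached as far as the arm can. A call with a gripper value outside its range is refused whole. The fingers move at their own pace and stop on an object; the grip force is fixed at half the most. Time passes only in rows, so rows that do not move let the fingers close. It gives the time, the measured TCP pose, the force, the opening and the grip force at its end, in the units of the state.
- robot.get_obs(): the state, without advancing time (a new reading comes with each control period).
- vision.snapshot(name): name is "scene" or "top" or "wrist"; returns a dict with "color" (384x512x3 uint8, red, green, blue), "z_map" (384x512 float32, m along the optical axis (not along the pixel's ray), 0 where there is no reading), "fx", "fy", "cx", "cy" (pixels), "dist" ([k1, k2, p1, p2, k3] as OpenCV has them; the pictures are not rectified), "R" (3x3) and "t" (3): a world point X has camera coordinates R X + t. Camera axes: x right, y down, z forward; pixel columns grow to the right and rows downward; lengths in m; the calibration is good to about 2 mm. A picture is of the moment at which its call begins.
- robot.close_job(): hands the job in; it is judged then, once.
The state is a dict: "time": time; "joint_positions": joint angles; "qvel": joint speeds; "joint_torque": joint torques, N m; "tool_pos": TCP position; "ee_rot": TCP orientation; "wrist_force": force on the tool from outside, world axes, zero at the start; "wrist_torque": the same for the moment, N m; "width": finger opening in m; "finger_force": force on a finger pad.
Only numpy, scipy, OpenCV 4.12 (cv2) and the standard library are available. Lean on these libraries where they do the work, as an engineer would, in place of code of your own. Each camera call takes 0.05 s, during which the arm holds its last target. There are 200 camera calls.

## Working session

There is one attempt and no reset: what is moved stays moved. The work goes in short steps, Python scripts to look and compute and a shell command to move; the robot and the scene stay as the last step left them, time stands still between calls to the robot, and variables do not carry over. Pictures are saved under pics/ and viewed, at most 10 in all, crops included, and the job is handed in when it is done.

```bash
mkdir -p pics; ls; cat > h.py <<'E'
import numpy as np, cv2, pickle
from bench import robot, vision
def snap(n,f):
    s=vision.snapshot(n); cv2.imwrite(f'pics/{f}.png',s['color'][...,::-1]); pickle.dump(s,open(f'pics/{f}.pkl','wb')); return s
def load(f): return pickle.load(open(f'pics/{f}.pkl','rb'))
def K(s): return np.array([[s['fx'],0,s['cx']],[0,s['fy'],s['cy']],[0,0,1.]])
def ray(s,u,v):
    p=cv2.undistortPoints(np.array([[[u,v]]],float),K(s),np.array(s['dist'],float))[0,0]
    R=np.array(s['R']);t=np.array(s['t']); return -R.T@t, R.T@np.array([p[0],p[1],1.])
def depthpt(s,u,v):
    c,d=ray(s,u,v); return c+d*s['z_map'][int(round(v)),int(round(u))]
def tri(*obs):
    A=np.zeros((3,3));b=np.zeros(3)
    for s,u,v in obs:
        c,d=ray(s,u,v); d=d/np.linalg.norm(d); P=np.eye(3)-np.outer(d,d);A+=P;b+=P@c
    return np.linalg.solve(A,b)
def proj(s,X):
    return cv2.projectPoints(np.array([X],float).reshape(-1,3),cv2.Rodrigues(np.array(s['R'],float))[0],np.array(s['t'],float),K(s),np.array(s['dist'],float))[0][:,0]
E
python3 - <<'E'
from h import *
a=snap('scene','s0');b=snap('top','t0')
for f in('s0','t0'):
    i=cv2.imread(f'pics/{f}.png');cv2.imwrite(f'pics/{f}b.png',cv2.resize(i,(800,600),interpolation=cv2.INTER_CUBIC))
print(robot.get_obs())
E
```

```text
pics
{'time': 0.1, 'joint_positions': array([-1.35906483e+00,  8.78979709e-02,  1.37207637e+00,  2.21784592e-06,
        1.68361863e+00, -1.03110957e-01]), 'qvel': array([ 0.00138905, -0.0010822 , -0.0019584 , -0.00142574,  0.00256039,
        0.00047743]), 'joint_torque': array([ 2.56564250e-03, -3.41253519e+01, -3.03300798e+01,  7.20746513e-02,
        3.04791739e-02, -1.02039057e-04]), 'tool_pos': array([ 0.17018693, -0.52240757,  0.16532566]), 'ee_rot': array([-3.13960319e+00, -2.08081610e-04,  3.14842495e-01]), 'wrist_force': array([ 0.34654363, -0.26407358,  0.3556467 ]), 'wrist_torque': array([ 0.00344432, -0.02408126, -0.01708883]), 'finger_force': 0.0, 'width': 0.09424451382460046}
```

View pics/s0b.png

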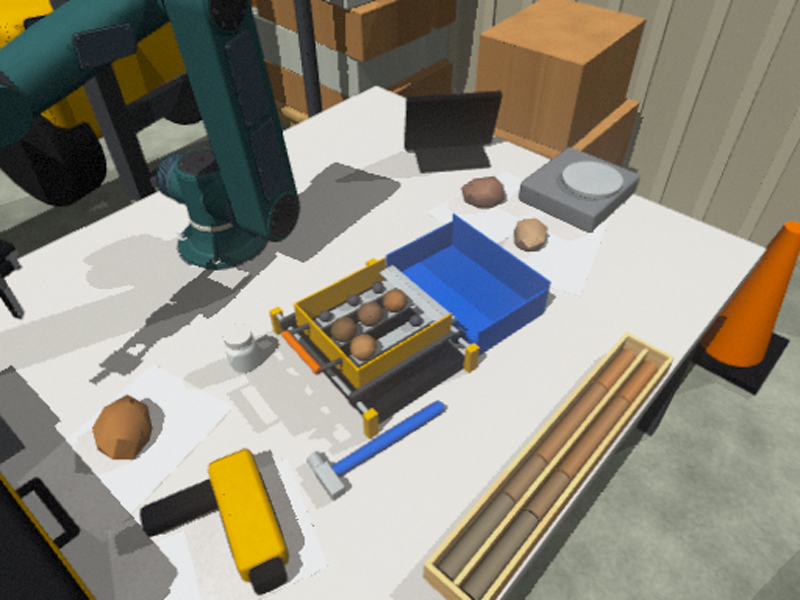

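View pics/t0b.png

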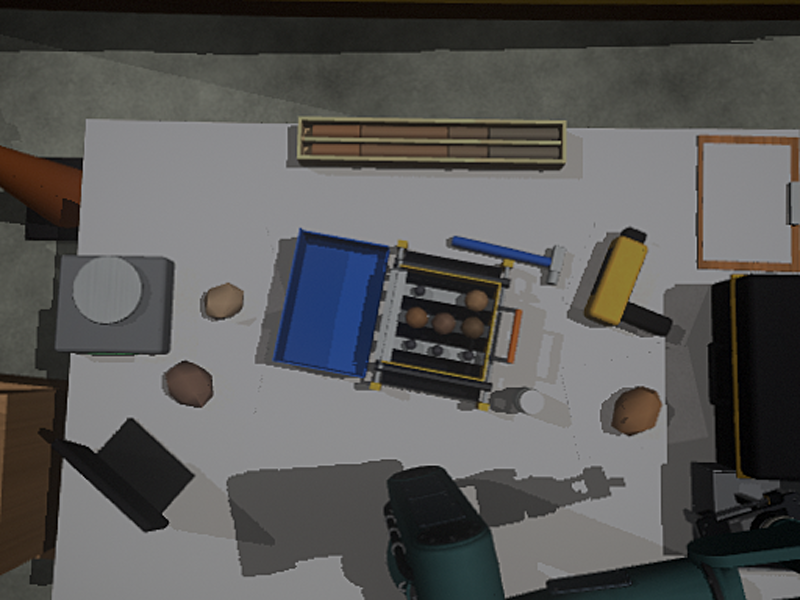

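The scene picture shows the orange handle at about (302,352), the jar at (240,348), and the stones on the screen. In the top picture the handle runs from (519,310) to (511,362), the jar is at (530,401), and the tray is to the left (+y). I'll enlarge the handle next.

```bash
python3 - <<'E'
from h import *
a=cv2.imread('pics/s0.png')[195:255,165:225];b=cv2.imread('pics/t0.png')[185:265,290:370]
o=np.hstack([cv2.resize(a,(400,400),interpolation=2),cv2.resize(b,(400,400),interpolation=2)])
cv2.imwrite('pics/c0.png',o)
s,t=load('s0'),load('t0')
print('top cam',ray(t,256,192)[0],ray(s,256,192)[0])
# orange mask in each
for n,im in(('s',s),('t',t)):
    c=im['color'].astype(int);h=cv2.cvtColor(im['color'],cv2.COLOR_RGB2HSV)
    m=((h[...,0]>=4)&(h[...,0]<=13)&(h[...,1]>190)&(h[...,2]>90)).astype(np.uint8)
    k,l,st,ce=cv2.connectedComponentsWithStats(m)
    for i in range(1,k):
        if 20<st[i,4]<400:
            yy,xx=np.where(l==i);P=np.array([depthpt(im,u,v) for u,v in zip(xx,yy)])
            print(n,st[i],ce[i].round(1),np.median(P,0).round(3), cv2.minAreaRect(np.c_[xx,yy].astype(np.float32)))
E
```

```text
top cam [0.43370825 0.06060062 1.37421228] [ 1.1319073  -0.58946943  0.96663234]
s [461 146  42  60 229] [480.3 177.7] [ 0.966  1.249 -0.404] ((482.4212646484375, 175.44410705566406), (5.749166488647461, 70.68472290039062), 35.39479446411133)
s [183 212  22  26  43] [194.8 225.3] [ 0.504 -0.165  0.112] ((192.4738311767578, 224.52369689941406), (31.285743713378906, 4.378591537475586), 47.862403869628906)
```

View pics/c0.png

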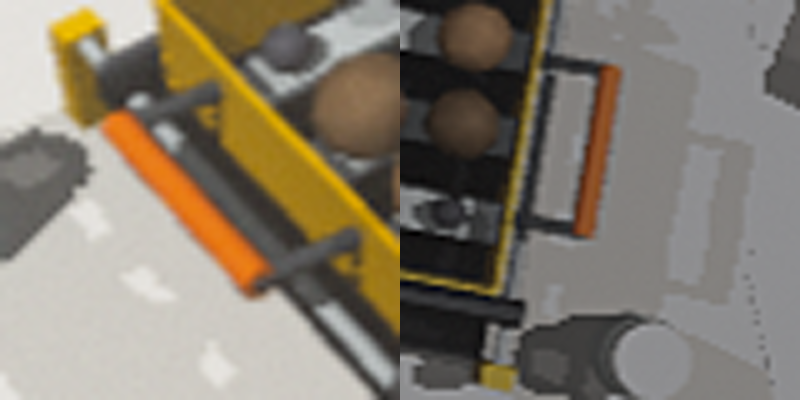

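The enlarged crop shows the handle axis ends at (115,120) and (257,283) in the scene half, and (211,68) and (186,235) in the top half.

```bash
python3 - <<'E'
from h import *
s,t=load('s0'),load('t0')
cs=lambda u,v:(165+u/6.667-.5,195+v/6.667-.5); ct=lambda u,v:(290+(u-400)/5-.5,185+v/5-.5)
A=tri((t,*ct(611,68)),(s,*cs(257,283)));B=tri((t,*ct(586,235)),(s,*cs(115,120)))
C=(A+B)/2;x=(A-B);print(A,B,C,np.linalg.norm(x),'yaw of x',np.degrees(np.arctan2(x[1],x[0])))
th=np.arctan2(x[1],x[0])
X=np.array([np.cos(th),np.sin(th),0]);Y=np.array([-X[1],X[0],0])
for uv in [ct(598,150),ct(600,160)]: print('depth top',depthpt(t,*uv))
for uv in [cs(185,200)]: print('depth s',depthpt(s,*uv))
hinge=C+.273*Y;pan=hinge-.118*Y;print('hinge',hinge,'pan',pan)
# station check: yellow posts tops (top view 800px): depth
for u,v in[(402,244),(508,263),(375,386),(484,406),(530,401),(476,299),(416,317),(443,323),(473,327),(420,291),(410,345),(436,351),(468,356)]:
    P=depthpt(t,u/1.5625-.2,v/1.5625-.2);print((u,v),P.round(3),'st',((P-pan)@X).round(3),((P-pan)@Y).round(3))
o=robot.get_obs();print(o['tool_pos'],o['ee_rot'])
E
```

```text
[ 0.54831358 -0.17466558  0.10439869] [ 0.4360831  -0.15676406  0.10850407] [ 0.49219834 -0.16571482  0.10645138] 0.11372335029179537 yaw of x -9.062721252680898
depth top [ 0.49332576 -0.16419561  0.10917404]
depth top [ 0.48664692 -0.16559213  0.10897564]
depth s [ 0.49296244 -0.16689997  0.10759152]
hinge [0.5352001  0.10387719 0.10645138] pan [ 0.51661326 -0.01264976  0.10645138]
(402, 244) [0.699 0.083 0.055] st 0.165 0.123
(508, 263) [ 0.659 -0.158  0.059] st 0.164 -0.121
(375, 386) [0.377 0.136 0.064] st -0.161 0.125
(484, 406) [ 0.338 -0.106  0.06 ] st -0.161 -0.12
(530, 401) [ 0.353 -0.202  0.085] st -0.132 -0.213
(476, 299) [ 0.569 -0.079  0.124] st 0.062 -0.057
(416, 317) [0.528 0.048 0.123] st 0.002 0.062
(443, 323) [ 0.516 -0.009  0.124] st -0.001 0.003
(473, 327) [ 0.509 -0.073  0.123] st 0.002 -0.061
(420, 291) [0.586 0.04  0.105] st 0.06 0.063
(410, 345) [0.469 0.06  0.106] st -0.059 0.064
(436, 351) [0.457 0.004 0.105] st -0.062 0.007
(468, 356) [ 0.447 -0.065  0.105] st -0.06 -0.063
[ 0.17018693 -0.52240757  0.16532566] [-3.13960319e+00 -2.08081610e-04  3.14842495e-01]
```

Everything agrees with the text: handle centre about (0.492, -0.166, 0.105), station yaw about -9.2°. I'll turn the tool first and half close the fingers.

```bash
python3 -m crank '[[0.55,[0,0,0],[0,0,6.8]],[0.55,[0,0,0],[0,0,6.8]],[0.55,[0,0,0],[0,0,6.8]],[0.55,[0,0,0],[0,0,6.8]],[0.55,[0,0,0],[0,0,0]]]'
cat > st.py <<'E'
from h import *
from scipy.spatial.transform import Rotation as Ro
th=np.radians(-9.2);X=np.array([np.cos(th),np.sin(th),0]);Y=np.array([-X[1],X[0],0]);Z=np.array([0,0,1.])
H=np.array([.492,-.1655,.105]);hinge=H+.273*Y-.026*Z;pan=hinge-.118*Y;pan[2]=0
def to(P,o):  # shift in tool axes to bring the TCP to P
    return (Ro.from_euler('xyz',o['ee_rot']).inv().apply(P-o['tool_pos'])*1000).round(1)
E
python3 -c "
from st import *
o=robot.get_obs();print(o['tool_pos'],np.degrees(o['ee_rot']),o['width'],to(H+[0,0,.06],o),to(H-[0,0,.016],o))"
```

```text
time: 0.6
tool_pos: [0.1702, -0.5227, 0.1658]
ee_rot: [-3.141, 0.0, -0.16]
wrist_force: [1.2, 0.4, 0.9]
width: 0.0575
finger_force: 0.0
[ 0.17020586 -0.52266381  0.16576581] [-1.79940278e+02  2.50700412e-02 -9.15003496e+00] 0.057507579637752174 [ 260.9 -403.8    1.1] [ 260.9 -403.7   77.1]
```

```bash
python3 -m crank '[[0.55,[0.022,-0.034,0],[0,0,0]],[0.55,[0.022,-0.034,0],[0,0,0]],[0.55,[0.022,-0.034,0],[0,0,0]],[0.55,[0.022,-0.034,0],[0,0,0]],[0.55,[0.022,-0.034,0],[0,0,0]],[0.55,[0.022,-0.034,0],[0,0,0]],[0.55,[0.022,-0.034,0],[0,0,0]],[0.55,[0.022,-0.034,0],[0,0,0]]]' >/dev/null
python3 -m crank '[[0.55,[0.022,-0.034,0],[0,0,0]],[0.55,[0.022,-0.034,0],[0,0,0]],[0.55,[0.022,-0.034,0],[0,0,0]],[0.55,[0.019,-0.030,0],[0,0,0]],[0.55,[0,0,0],[0,0,0]],[0.55,[0,0,0],[0,0,0]]]'
python3 - <<'E'
from st import *
w=snap('wrist','w0');o=robot.get_obs();print(o['tool_pos'],np.degrees(o['ee_rot']),to(H+[0,0,.06],o),to(H-[0,0,.016],o))
i=cv2.imread('pics/w0.png')
for P in(H,H+.055*X,H-.055*X):
    u=proj(w,P)[0];print(u);cv2.drawMarker(i,tuple(int(k) for k in u),(255,0,255),0,8)
cv2.imwrite('pics/w0m.png',i)
E
```

```text
time: 2.0
tool_pos: [0.4922, -0.1653, 0.1659]
ee_rot: [3.141, 0.001, -0.156]
wrist_force: [-0.2, 0.5, -0.2]
width: 0.0419
finger_force: 0.0
[ 0.49179632 -0.16600256  0.16603369] [ 1.79970031e+02  5.79364536e-02 -9.08027197e+00] [ 0.1 -0.5  1. ] [ 0.2 -0.6 77. ]
[250.06570792 188.70628852]
[250.25977734 125.98244469]
[249.89002426 245.55651791]
```

View pics/w0m.png

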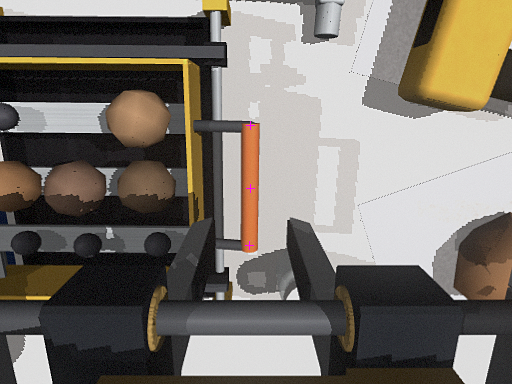

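The wrist view shows the projected handle points lying on the orange bar (centre near (250,188)). Next is to descend and pinch.

```bash
python3 -m crank '[[0.55,[0,0,0.026],[0,0,0]],[0.55,[0,0,0.026],[0,0,0]],[0.55,[0,0,0.026],[0,0,0]],[0.55,[0,0,0],[0,0,0]],[1,[0,0,0],[0,0,0]],[1,[0,0,0],[0,0,0]],[1,[0,0,0],[0,0,0]],[1,[0,0,0],[0,0,0]]]'
```

```text
time: 2.85
tool_pos: [0.4931, -0.1662, 0.0898]
ee_rot: [3.141, -0.003, -0.16]
wrist_force: [-0.1, -0.1, 0.4]
width: 0.0137
finger_force: 0.0
```

```bash
python3 -m crank '[[1,[0,0,0],[0,0,0]],[1,[0,0,0],[0,0,0]]]'; python3 -c "
from st import *
snap('wrist','w1');snap('scene','s1')
a=cv2.imread('pics/w1.png');b=cv2.imread('pics/s1.png')[170:290,130:290]
cv2.imwrite('pics/c1.png',np.hstack([cv2.resize(a,(400,300)),cv2.resize(b,(400,300),interpolation=2)]))"
```

```text
time: 3.05
tool_pos: [0.4925, -0.1657, 0.0888]
ee_rot: [3.141, -0.001, -0.16]
wrist_force: [0.0, -0.6, -0.2]
width: 0.0009
finger_force: 0.0
```

View pics/c1.png

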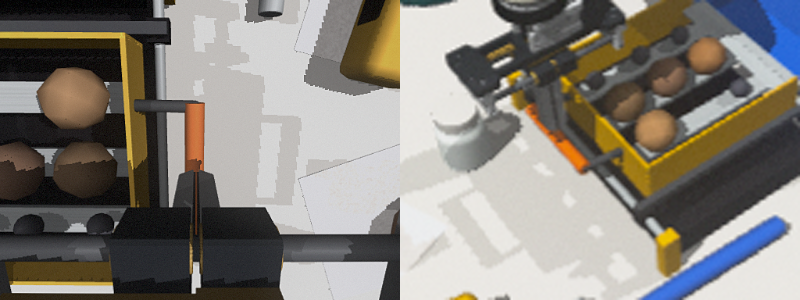

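The wrist half shows the fingers shut (seam near (197,230)) over the bar with no load. I need to find where the tips really are relative to the bar.

```bash
python3 - <<'E'
from st import *
w=load('w1');s=load('s1');o=robot.get_obs();T=o['tool_pos'];print(T,np.degrees(o['ee_rot']),o['width'])
for n,im in(('w',w),('s',s)):
    for P in(T,T+.008*X,T+.04*Z,H,H+.055*X,H-.055*X): print(n,proj(im,P)[0].round(1))
for u,v in[(252,140),(252,160),(252,180),(252,205),(252,215),(245,225),(245,235),(245,250),(262,240)]:
    P=depthpt(w,u,v);print((u,v),P.round(4),'rel H st',((P-H)@X).round(4),((P-H)@Y).round(4),w['color'][v,u])
b=cv2.imread('pics/s1.png')[190:250,165:245];c=cv2.imread('pics/w1.png')[110:300,172:342]
cv2.imwrite('pics/c2.png',np.hstack([cv2.resize(b,(500,375),interpolation=2),cv2.resize(c,(300,375),interpolation=2)]))
E
```

```text
[ 0.4923703  -0.16566772  0.08848364] [ 1.79990407e+02 -8.84577068e-03 -9.15172922e+00] 0.0003869458603621784
w [249.5 210.9]
w [249.5 200.1]
w [249.2 232.8]
w [249.2 219.5]
w [249.2 135.6]
w [249.3 293. ]
s [193.2 228.5]
s [194.7 230.2]
s [191.5 219.3]
s [192.5 224.6]
s [203.1 236.3]
s [182.4 213.6]
(252, 140) [ 0.544  -0.1757  0.111 ] rel H st 0.053 -0.0017 [209 127  73]
(252, 160) [ 0.532  -0.1738  0.1111] rel H st 0.0408 -0.0017 [206 124  70]
(252, 180) [ 0.5195 -0.1717  0.1105] rel H st 0.0282 -0.0018 [207 123  71]
(252, 205) [ 0.5037 -0.1692  0.1113] rel H st 0.0121 -0.0018 [201 119  65]
(252, 215) [ 0.497  -0.1681  0.1113] rel H st 0.0054 -0.0018 [105  60  41]
(245, 225) [ 0.5026 -0.165   0.1415] rel H st 0.0103 0.0021 [55 53 53]
(245, 235) [ 0.5025 -0.1653  0.1551] rel H st 0.0103 0.0019 [60 60 59]
(245, 250) [ 0.5022 -0.1655  0.1719] rel H st 0.0101 0.0016 [52 52 55]
(262, 240) [ 0.5009 -0.1735  0.1609] rel H st 0.0101 -0.0065 [54 54 51]
```

View pics/c2.png

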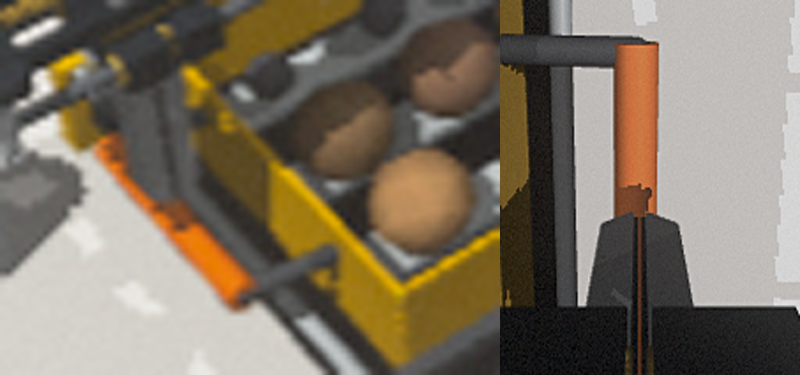

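The depth along the finger faces (0.14 m at row 225, the tip near row 218) puts the real fingertips at z ≈ 0.125–0.13. That is above the bar's top (0.112), about 37 mm short of the reported TCP, so they closed in air. I'll reopen and measure the tip offset on the open fingers before going lower.

```bash
python3 -m crank '[[0.62,[0,0,0],[0,0,0]],[0.62,[0,0,0],[0,0,0]],[0.62,[0,0,0],[0,0,0]],[0.62,[0,0,0],[0,0,0]]]'; python3 - <<'E'
from st import *
w=snap('wrist','w2');o=robot.get_obs();T=o['tool_pos'];R=Ro.from_euler('xyz',o['ee_rot'])
# cloud of all pixels in tool frame
v,u=np.mgrid[150:300,100:420];p=cv2.undistortPoints(np.c_[u.ravel(),v.ravel()].astype(float)[:,None],K(w),np.array(w['dist'],float))[:,0]
z=w['z_map'][v,u].ravel();C=np.c_[p*z[:,None],z];P=(C-np.array(w['t']))@np.array(w['R']);Q=R.inv().apply(P-T)*1000
m=(z>0)&(np.abs(Q[:,1])<45)&(np.abs(Q[:,0])<14)&(Q[:,2]<25)
for lo in range(-110,25,6):
    k=m&(Q[:,2]>=lo)&(Q[:,2]<lo+6)
    if k.sum(): 
        q=Q[k];print(lo,k.sum(),'y',np.percentile(q[:,1],[2,25,75,98]).round(0),'x',np.percentile(q[:,0],[5,95]).round(0))
E
```

```text
time: 3.55
tool_pos: [0.4923, -0.1657, 0.0883]
ee_rot: [3.142, 0.0, -0.16]
wrist_force: [-0.8, -0.3, -0.7]
width: 0.0288
finger_force: 0.0
-110 556 y [-22. -16.  17.  23.] x [ 2. 10.]
-104 458 y [-23. -17.  18.  24.] x [-1. 10.]
-98 516 y [-25. -18.  20.  27.] x [-4. 10.]
-92 452 y [-25. -18.  19.  27.] x [-4. 10.]
-86 408 y [-25. -18.  20.  27.] x [-5. 10.]
-80 354 y [-25. -18.  19.  27.] x [-4. 10.]
-74 325 y [-25. -18.  19.  27.] x [-5. 10.]
-68 294 y [-25. -18.  19.  26.] x [-4. 10.]
-62 248 y [-25. -18.  19.  27.] x [-2. 10.]
-56 239 y [-25. -18.  19.  26.] x [-4. 10.]
-50 200 y [-24. -16.  18.  26.] x [-5. 10.]
-44 89 y [-20. -15.  17.  21.] x [-7. 10.]
-26 836 y [-7. -4.  2.  6.] x [-13.  13.]
-20 152 y [-9. -8.  6.  7.] x [-13.  13.]
```

The finger cloud ends about 41 mm behind the reported TCP, so I need to go about 43 mm deeper, in small steps while watching the force.

```bash
python3 -m crank '[[0.6,[0,0,0.01],[0,0,0]],[0.6,[0,0,0.012],[0,0,0]],[0.6,[0,0,0],[0,0,0]]]' && python3 -m crank '[[0.6,[0,0,0.01],[0,0,0]],[0.6,[0,0,0.011],[0,0,0]],[0.6,[0,0,0],[0,0,0]]]' && python3 -m crank '[[1,[0,0,0],[0,0,0]],[1,[0,0,0],[0,0,0]],[1,[0,0,0],[0,0,0]],[1,[0,0,0],[0,0,0]]]'
```

```text
time: 3.9
tool_pos: [0.4904, -0.1649, 0.0633]
ee_rot: [-3.14, 0.005, -0.16]
wrist_force: [0.1, 1.3, -0.4]
width: 0.0377
finger_force: 0.0
time: 4.2
tool_pos: [0.4908, -0.165, 0.043]
ee_rot: [-3.141, 0.004, -0.16]
wrist_force: [0.2, -0.3, -0.3]
width: 0.0374
finger_force: 0.0
time: 4.6
tool_pos: [0.493, -0.1641, 0.0459]
ee_rot: [-3.138, -0.001, -0.16]
wrist_force: [0.8, 4.8, 1.5]
width: 0.0151
finger_force: 30.0
```

Gripped: 15.1 mm opening at 30 N. First burst of shaking, along tool x.

```bash
python3 -m crank '[[1,[0.018,0,0],[0,0,0]],[1,[-0.018,0,0],[0,0,0]],[1,[-0.018,0,0],[0,0,0]],[1,[0.018,0,0],[0,0,0]],[1,[0.018,0,0],[0,0,0]],[1,[-0.018,0,0],[0,0,0]],[1,[-0.018,0,0],[0,0,0]],[1,[0.018,0,0],[0,0,0]]]'
cat > look.py <<'E'
import sys
from st import *
t=snap('top',sys.argv[1]);o=robot.get_obs();print(o['time'],o['tool_pos'],o['width'],o['wrist_force'].round(1))
# deck grid: cloud in station frame
v,u=np.mgrid[130:300,150:370];p=cv2.undistortPoints(np.c_[u.ravel(),v.ravel()].astype(float)[:,None],K(t),np.array(t['dist'],float))[:,0]
z=t['z_map'][v,u].ravel();P=(np.c_[p*z[:,None],z]-np.array(t['t']))@np.array(t['R'])-pan
x,y,h=P@X,P@Y,P[:,2]
for n,lo,hi in(('cob',.112,.15),('peb',.097,.109)):
    m=(h>lo)&(h<hi)&(abs(x)<.1)&(y>-.09)&(y<.1);M=m.reshape(u.shape).astype(np.uint8)
    k,l,st,_=cv2.connectedComponentsWithStats(M)
    for i in range(1,k):
        if st[i,4]>=6: a=(l==i).ravel();print(n,st[i,4],x[a].mean().round(3),y[a].mean().round(3),h[a].max().round(3))
cv2.imwrite(f'pics/{sys.argv[1]}c.png',cv2.resize(cv2.imread(f'pics/{sys.argv[1]}.png')[130:280,220:360],(560,600),interpolation=2))
E
python3 look.py t1
```

```text
time: 5.4
tool_pos: [0.4873, -0.1632, 0.0453]
ee_rot: [-3.139, 0.008, -0.16]
wrist_force: [-1.0, 3.9, 1.6]
width: 0.0153
finger_force: 30.0
5.45 [ 0.49445491 -0.16435016  0.04565399] 0.015094417256093782 [11.6  1.9 -8.5]
cob 8 0.099 0.081 0.119
cob 10 0.099 0.047 0.119
cob 11 0.098 -0.037 0.119
cob 6 0.098 -0.08 0.117
cob 139 0.067 -0.057 0.13
cob 137 -0.007 0.064 0.13
cob 83 0.021 -0.058 0.126
cob 111 -0.038 0.011 0.128
peb 36 0.048 0.063 0.108
peb 10 0.039 -0.047 0.109
peb 9 0.042 -0.068 0.109
peb 18 0.009 -0.045 0.109
peb 8 0.003 -0.069 0.109
peb 14 -0.033 0.03 0.108
```

```bash
python3 -m crank '[[1,[0.02,0,0],[0,0,0]],[1,[-0.038,0,0],[0,0,0]],[1,[0.038,0,0],[0,0,0]],[1,[-0.038,0,0],[0,0,0]],[1,[0.038,0,0],[0,0,0]],[1,[-0.038,0,0],[0,0,0]],[1,[0.038,0,0],[0,0,0]],[1,[-0.02,0,0],[0,0,0]]]'; python3 look.py t2
```

```text
time: 6.25
tool_pos: [0.4929, -0.1634, 0.037]
ee_rot: [-3.135, 0.007, -0.159]
wrist_force: [5.6, 5.7, -12.2]
width: 0.0152
finger_force: 29.9
6.3 [ 0.48792672 -0.16232289  0.03921   ] 0.015100492285116944 [-6.4  6.8 -7.8]
cob 154 0.076 -0.052 0.134
cob 134 0.038 0.063 0.13
cob 102 0.028 -0.058 0.128
cob 132 -0.029 0.012 0.131
peb 15 0.037 -0.044 0.109
peb 6 -0.008 -0.001 0.108
```

View pics/t2c.png

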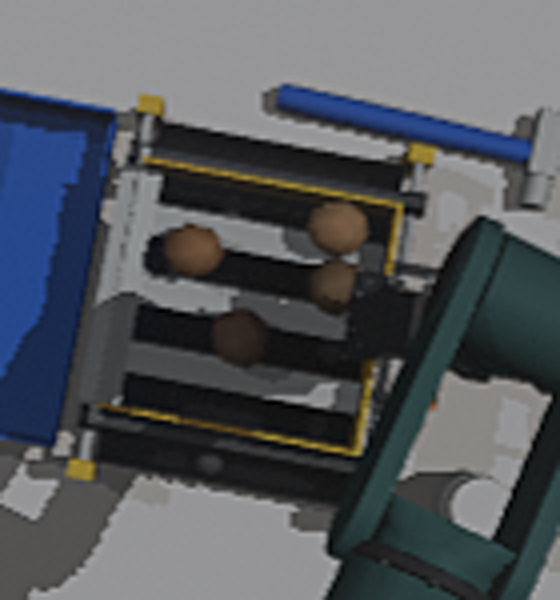

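The top view shows the screen bars clear, the four cobbles at (340,227), (192,250), (335,285) and (238,337), and one pebble in the pan at (210,462). One more burst, then I'll count from the other views.

```bash
python3 -m crank '[[1,[0.02,0,0],[0,0,0]],[1,[-0.036,0,0],[0,0,0]],[1,[0.036,0,0],[0,0,0]],[1,[-0.036,0,0],[0,0,0]],[1,[0.036,0,0],[0,0,0]],[1,[-0.018,0,0],[0,0,0]],[1,[0,0,0],[0,0,0]],[1,[0,0,0],[0,0,0]]]'; python3 look.py t3;  python3 -c "
from st import *
snap('wrist','w3');snap('scene','s3')
a=cv2.imread('pics/w3.png');b=cv2.imread('pics/s3.png')[160:272,170:310];c=cv2.imread('pics/t3.png')[160:260,240:340]
a=a[:,:360]
cv2.imwrite('pics/c3.png',np.vstack([np.hstack([cv2.resize(b,(500,400),interpolation=2),cv2.resize(a,(300,400))]),np.hstack([cv2.resize(c,(200,200),interpolation=2),np.zeros((200,600,3),np.uint8)])]))"
```

```text
time: 7.1
tool_pos: [0.4916, -0.1626, 0.0417]
ee_rot: [-3.136, 0.008, -0.16]
wrist_force: [0.6, 5.9, -7.6]
width: 0.0152
finger_force: 30.0
7.15 [ 0.49190179 -0.16264493  0.04204435] 0.01517968668307398 [ 0.1  6.8 -7.9]
cob 152 0.08 -0.054 0.135
cob 120 0.032 0.012 0.131
cob 117 0.031 -0.057 0.131
cob 124 -0.029 0.009 0.131
peb 6 0.051 -0.048 0.109
peb 6 -0.013 0.026 0.108
```

View pics/c3.png

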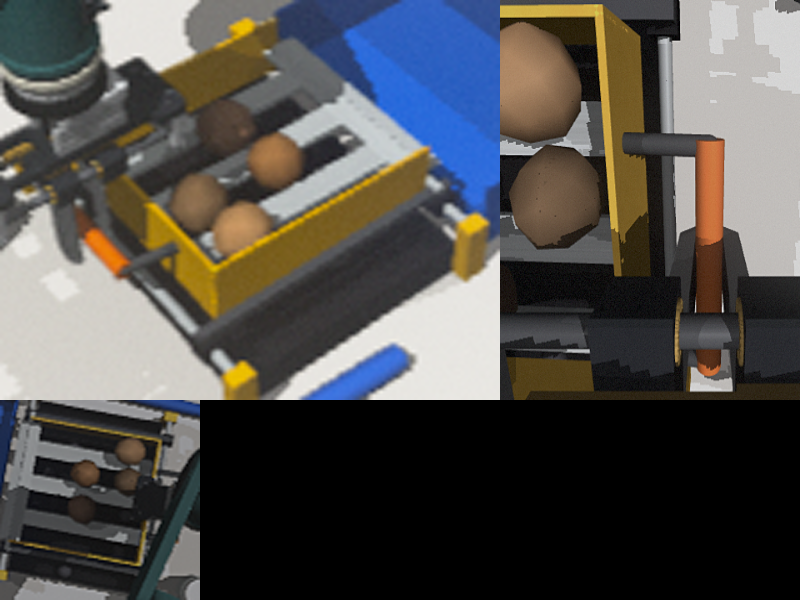

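The scene crop shows the four cobbles and no pebble on the visible bars. A small corner behind the gripper is hidden. I'll shake once more and count pebble tops in the pan by depth from every view.

```bash
python3 -m crank '[[1,[-0.02,0,0],[0,0,0]],[1,[0.038,0,0],[0,0,0]],[1,[-0.038,0,0],[0,0,0]],[1,[0.038,0,0],[0,0,0]],[1,[-0.038,0,0],[0,0,0]],[1,[0.018,0,0],[0,0,0]],[1,[0.02,0,0],[0,0,0]],[1,[0,0,0],[0,0,0]]]'; python3 look.py t4; python3 - <<'E'
from st import *
for n in('top','wrist','scene'):
    t=snap(n,n+'4');v,u=np.mgrid[0:384,0:512];p=cv2.undistortPoints(np.c_[u.ravel(),v.ravel()].astype(float)[:,None],K(t),np.array(t['dist'],float))[:,0]
    z=t['z_map'][v,u].ravel();P=(np.c_[p*z[:,None],z]-np.array(t['t']))@np.array(t['R'])-pan
    x,y,h=P@X,P@Y,P[:,2]
    for a,lo,hi in(('pan',.016,.035),('deck',.088,.11)):
        m=(z>0)&(h>lo)&(h<hi)&(abs(x)<(.145 if a=='pan' else .1))&(abs(y)<(.1 if a=='pan' else .085))
        k,l,st,_=cv2.connectedComponentsWithStats(m.reshape(u.shape).astype(np.uint8))
        for i in range(1,k):
            if st[i,4]>=6: c=(l==i).ravel();print(n,a,st[i,4],x[c].mean().round(3),y[c].mean().round(3),h[c].max().round(3),t['color'].reshape(-1,3)[c].mean(0).round())
E
```

```text
time: 8.05
tool_pos: [0.5098, -0.1657, 0.041]
ee_rot: [-3.136, 0.009, -0.159]
wrist_force: [-1.1, 6.0, -6.7]
width: 0.0153
finger_force: 30.0
8.1 [ 0.51002711 -0.16561384  0.04154116] 0.015112482672741968 [ 1.7  6.3 -7.4]
cob 71 0.092 -0.049 0.136
cob 114 0.054 0.005 0.128
cob 126 0.056 -0.058 0.135
cob 133 -0.006 0.013 0.132
cob 70 -0.08 0.003 0.128
peb 11 0.05 0.025 0.108
top pan 14 -0.015 -0.074 0.033 [33. 33. 33.]
top pan 32 -0.136 0.017 0.032 [45. 45. 48.]
top deck 7 0.092 0.003 0.09 [132. 134. 136.]
top deck 13 0.081 -0.012 0.109 [101.  97.  93.]
top deck 48 0.083 -0.054 0.109 [82. 82. 83.]
top deck 32 0.042 0.013 0.11 [48. 45. 43.]
top deck 6 0.026 0.037 0.09 [133. 136. 138.]
top deck 61 0.025 -0.055 0.11 [72. 73. 73.]
top deck 11 0.016 -0.001 0.11 [51. 48. 47.]
top deck 13 -0.026 0.001 0.11 [46. 45. 45.]
top deck 19 -0.037 -0.018 0.092 [67. 69. 69.]
top deck 71 -0.037 -0.06 0.095 [88. 90. 90.]
wrist deck 2491 0.084 -0.075 0.11 [110. 109. 107.]
wrist deck 36 0.076 -0.034 0.089 [144. 146. 149.]
wrist deck 54 0.078 -0.044 0.109 [122. 122. 123.]
wrist deck 7 0.079 -0.042 0.09 [ 9
[... 407 characters left out ...]
 11 -0.022 -0.043 0.089 [94. 95. 96.]
wrist deck 36 -0.022 -0.052 0.09 [89. 91. 92.]
wrist deck 6 -0.022 -0.058 0.09 [81. 82. 83.]
wrist deck 29 -0.022 -0.064 0.09 [84. 85. 86.]
wrist deck 321 -0.078 -0.016 0.097 [84. 65. 25.]
wrist deck 13 -0.078 -0.06 0.09 [83. 64. 24.]
scene pan 13 0.028 0.069 0.031 [69. 69. 72.]
scene deck 112 -0.077 0.041 0.11 [98. 78. 37.]
scene deck 7 -0.036 -0.012 0.09 [97. 99. 98.]
scene deck 73 0.009 0.004 0.11 [68. 57. 50.]
scene deck 13 -0.027 -0.037 0.091 [93. 95. 95.]
scene deck 39 -0.029 -0.067 0.094 [104. 106. 105.]
scene deck 103 0.066 -0.006 0.11 [122. 107.  92.]
scene deck 28 0.022 -0.076 0.108 [99. 97. 90.]
scene deck 63 0.082 -0.076 0.11 [110. 102.  93.]
```

Three pebbles are in the pan: (-0.015,-0.074), (-0.136,0.017) and (0.028,0.069). I'll slide the screen the other way to uncover the fourth.

```bash
cat > cnt.py <<'E'
from st import *
import sys
for n in('top','scene'):
    t=snap(n,n+sys.argv[1]);v,u=np.mgrid[0:384,0:512];p=cv2.undistortPoints(np.c_[u.ravel(),v.ravel()].astype(float)[:,None],K(t),np.array(t['dist'],float))[:,0]
    z=t['z_map'][v,u].ravel();P=(np.c_[p*z[:,None],z]-np.array(t['t']))@np.array(t['R'])-pan
    x,y,h=P@X,P@Y,P[:,2]
    m=(z>0)&(h>.016)&(h<.036)&(abs(x)<.147)&(abs(y)<.104)
    k,l,st,_=cv2.connectedComponentsWithStats(m.reshape(u.shape).astype(np.uint8))
    for i in range(1,k):
        if st[i,4]>=3: c=(l==i).ravel();print(n,st[i,4],x[c].mean().round(3),y[c].mean().round(3),h[c].max().round(3),t['color'].reshape(-1,3)[c].mean(0).round())
E
python3 -m crank '[[1,[-0.020,0,0],[0,0,0]],[1,[0,0,0],[0,0,0]],[1,[0,0,0],[0,0,0]]]'>/dev/null; python3 cnt.py a
python3 -m crank '[[1,[-0.019,0,0],[0,0,0]],[1,[0,0,0],[0,0,0]],[1,[0,0,0],[0,0,0]]]'; python3 cnt.py b; python3 look.py t5
```

```text
top 23 0.092 0.04 0.031 [47. 47. 49.]
top 27 0.031 0.074 0.036 [38. 38. 42.]
top 34 -0.021 -0.073 0.034 [24. 24. 24.]
top 35 -0.137 0.017 0.035 [44. 43. 47.]
scene 4 0.102 0.035 0.024 [56. 53. 55.]
time: 8.95
tool_pos: [0.471, -0.1589, 0.0424]
ee_rot: [-3.135, 0.007, -0.159]
wrist_force: [1.2, 7.8, -8.0]
width: 0.0153
finger_force: 30.0
top 28 0.086 0.039 0.035 [32. 32. 35.]
top 31 0.028 0.074 0.036 [25. 25. 29.]
top 8 -0.028 -0.072 0.027 [20. 20. 20.]
top 3 -0.127 0.016 0.019 [20. 23. 28.]
top 13 -0.143 0.016 0.029 [27. 27. 28.]
scene 44 0.095 0.034 0.031 [59. 57. 61.]
9.1 [ 0.47128321 -0.15899339  0.04240244] 0.01522600078985061 [ 0.1  7.4 -7.5]
cob 245 0.073 -0.033 0.137
cob 115 0.016 0.005 0.128
cob 125 0.016 -0.058 0.135
cob 142 -0.046 0.018 0.131
peb 16 0.007 0.023 0.108
```

All four pebbles are in the pan, and the four cobbles are on the screen. I'll centre the slide and start tipping.

```bash
python3 -m crank '[[1,[0.01,0,0],[0,0,0]],[1,[0.01,0,0],[0,0,0]],[1,[0,0,0],[0,0,0]]]' >/dev/null; python3 -m crank '[[1,[0,-0.0016,-0.0136],[0,0,0]],[1,[0,-0.0023,-0.0135],[0,0,0]],[1,[0,-0.0030,-0.0134],[0,0,0]],[1,[0,-0.0037,-0.0132],[0,0,0]],[1,[0,-0.0043,-0.0131],[0,0,0]],[1,[0,-0.005,-0.0128],[0,0,0]],[1,[0,0,0],[0,0,0]]]'; cat > ang.py <<'E'
from st import *
o=robot.get_obs();T=o['tool_pos'];d=T+[0,0,.06]-hinge
print(o['time'],'YZ from hinge',(d@Y).round(3),d[2].round(3),'r',np.hypot(d@Y,d[2]).round(3),'theta',(np.arctan2(d[2],-d@Y)-.095).round(3),o['wrist_force'].round(1),o['finger_force'],o['width'])
E
python3 ang.py
```

```text
time: 10.1
tool_pos: [0.4955, -0.1401, 0.1222]
ee_rot: [-3.131, 0.006, -0.156]
wrist_force: [2.2, 12.3, -13.4]
width: 0.0152
finger_force: 30.0
10.1 YZ from hinge -0.247 0.103 r 0.268 theta 0.3 [  2.2  12.3 -13.4] 30.02017468214035 0.015214116082244196
```

```bash
python3 -m crank '[[1,[0,-0.0066,-0.0126],[0,0,0]],[1,[0,-0.0072,-0.0123],[0,0,0]],[1,[0,-0.0068,-0.0119],[0,0,0]],[1,[0,-0.0074,-0.0115],[0,0,0]],[1,[0,-0.0080,-0.0112],[0,0,0]],[1,[0,-0.0085,-0.0107],[0,0,0]],[1,[0,0,0],[0,0,0]]]'; python3 ang.py
python3 - <<'E'
from st import *
snap('scene','s6');snap('top','t6')
b=cv2.imread('pics/s6.png')[110:272,150:360];c=cv2.imread('pics/t6.png')[130:280,160:360]
cv2.imwrite('pics/c6.png',np.hstack([cv2.resize(b,(400,309)),cv2.resize(c,(400,309))]))
E
```

```text
time: 10.8
tool_pos: [0.5025, -0.0969, 0.192]
ee_rot: [-3.133, 0.007, -0.155]
wrist_force: [3.0, 8.4, -12.6]
width: 0.0151
finger_force: 30.0
10.8 YZ from hinge -0.204 0.173 r 0.267 theta 0.609 [  3.    8.4 -12.6] 30.01446783542633 0.015093181065306091
```

View pics/c6.png

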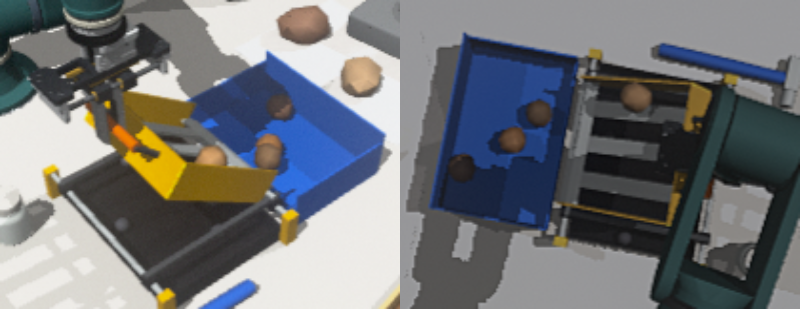

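At 0.6 rad three cobbles are in the tray (top half: (539,112), (513,140), (461,167)) and one is still on the screen at (636,97). I'll tip further.

```bash
python3 -m crank '[[1,[0,-0.0090,-0.0103],[0,0,0]],[1,[0,-0.0095,-0.0098],[0,0,0]],[1,[0,-0.0100,-0.0094],[0,0,0]],[1,[0,-0.0104,-0.0089],[0,0,0]],[1,[0,0,0],[0,0,0]],[1,[0,0,0],[0,0,0]]]'; python3 ang.py; cat > tray.py <<'E'
from st import *
import sys
t=snap('top','tr'+sys.argv[1]);v,u=np.mgrid[0:384,0:512];p=cv2.undistortPoints(np.c_[u.ravel(),v.ravel()].astype(float)[:,None],K(t),np.array(t['dist'],float))[:,0]
z=t['z_map'][v,u].ravel();P=(np.c_[p*z[:,None],z]-np.array(t['t']))@np.array(t['R'])-pan
x,y,h=P@X,P@Y,P[:,2]; hs=cv2.cvtColor(t['color'],cv2.COLOR_RGB2HSV).reshape(-1,3); br=(hs[:,0]<20)&(hs[:,1]>50)
for a,m in(('brown',br&(abs(x)<.16)&(y>-.12)&(y<.36)&(hs[:,0]<19)&(h<.3)&(h>.01)),):
    k,l,st,_=cv2.connectedComponentsWithStats(m.reshape(u.shape).astype(np.uint8))
    for i in range(1,k):
        if st[i,4]>=15: c=(l==i).ravel();print(a,st[i,4],x[c].mean().round(3),y[c].mean().round(3),h[c].max().round(3))
E
python3 tray.py 1
```

```text
time: 11.5
tool_pos: [0.5083, -0.0599, 0.2288]
ee_rot: [-3.136, 0.009, -0.156]
wrist_force: [1.2, 8.8, -14.1]
width: 0.0151
finger_force: 30.0
11.5 YZ from hinge -0.166 0.21 r 0.268 theta 0.806 [  1.2   8.8 -14.1] 30.015707910060883 0.01512079456990048
brown 118 0.121 0.237 0.055
brown 31 0.11 0.089 0.152
brown 30 0.11 0.048 0.218
brown 125 0.042 0.317 0.057
brown 125 -0.043 0.32 0.056
```

```bash
cat > cob.py <<'E'
from st import *
import sys
for n in('top','scene'):
    t=snap(n,n+'q'+sys.argv[1]);v,u=np.mgrid[0:384,0:512];p=cv2.undistortPoints(np.c_[u.ravel(),v.ravel()].astype(float)[:,None],K(t),np.array(t['dist'],float))[:,0]
    z=t['z_map'][v,u].ravel();P=(np.c_[p*z[:,None],z]-np.array(t['t']))@np.array(t['R'])-pan
    x,y,h=P@X,P@Y,P[:,2]; c=t['color'].reshape(-1,3).astype(float); r=c/(c.sum(1,keepdims=True)+1)
    m=(r[:,0]>.38)&(r[:,2]>.17)&(r[:,2]<.31)&(z>0)&(abs(x)<.16)&(y>-.17)&(y<.38)&(h<.35)&(h>.008)
    k,l,st,_=cv2.connectedComponentsWithStats(m.reshape(u.shape).astype(np.uint8))
    for i in range(1,k):
        if st[i,4]>=8: a=(l==i).ravel();print(n,st[i],'st',x[a].mean().round(3),y[a].mean().round(3),h[a].min().round(3),h[a].max().round(3),c[a].mean(0).round())
E
python3 cob.py 1
```

```text
top [219 157  11  13 112] st 0.121 0.235 0.028 0.056 [70. 57. 47.]
top [277 166  13   2  15] st 0.145 0.028 0.013 0.224 [63. 50. 29.]
top [260 168  36  14 101] st 0.107 0.036 0.09 0.273 [45. 39. 28.]
top [191 174  13  13 123] st 0.044 0.318 0.029 0.058 [89. 69. 53.]
top [186 198  13  13 121] st -0.043 0.32 0.026 0.056 [78. 57. 43.]
top [285 214   2   9   9] st -0.042 -0.005 0.009 0.267 [70. 58. 35.]
top [297 214   9  10  35] st -0.038 -0.054 0.008 0.307 [55. 34. 22.]
scene [206 146   4   9  17] st -0.028 -0.062 0.297 0.345 [112.  79.  57.]
scene [217 151  35  20  84] st -0.036 0.002 0.12 0.312 [114.  89.  56.]
scene [296 162  13  12 123] st -0.036 0.313 0.01 0.054 [136. 101.  74.]
scene [231 170   9   5  13] st 0.065 -0.045 0.274 0.3 [103.  78.  53.]
scene [314 175  13  13 134] st 0.055 0.312 0.019 0.056 [165. 128.  96.]
scene [259 183   8   4   9] st 0.114 0.009 0.238 0.262 [129. 109.  66.]
scene [176 199   6  14  40] st -0.152 -0.124 0.009 0.064 [132. 110.  63.]
scene [312 199  11   8  49] st 0.121 0.226 0.034 0.056 [132. 107.  89.]
scene [285 207   7   9  10] st 0.115 0.109 0.066 0.09 [112.  95.  60.]
scene [270 210   9   4   9] st 0.051 0.109 0.013 0.031 [71. 58. 38.]
scene [296 227   2   8   8] st 0.157 0.109 0.01 0.038 [114.  94.  57.]
```

```bash
python3 -m crank '[[1,[0,-0.0109,-0.0083],[0,0,0]],[1,[0,-0.0113,-0.0078],[0,0,0]],[1,[0,-0.0117,-0.0072],[0,0,0]],[1,[0,-0.0120,-0.0066],[0,0,0]],[1,[0,-0.0123,-0.0060],[0,0,0]],[1,[0,0,0],[0,0,0]],[1,[0,0,0],[0,0,0]]]'; python3 ang.py; python3 cob.py 2
```

```text
time: 12.35
tool_pos: [0.5175, -0.0039, 0.2647]
ee_rot: [-3.139, 0.01, -0.157]
wrist_force: [0.9, 5.7, -15.0]
width: 0.0153
finger_force: 30.0
12.35 YZ from hinge -0.109 0.246 r 0.269 theta 1.057 [  0.9   5.7 -15. ] 30.00481814146042 0.01532835787129431
top [219 157  11  12 113] st 0.121 0.235 0.032 0.057 [69. 56. 46.]
top [249 163  20   8  79] st 0.113 0.101 0.01 0.23 [49. 41. 29.]
top [191 173  13  12 127] st 0.048 0.32 0.008 0.054 [87. 68. 52.]
top [186 198  13  13 111] st -0.043 0.32 0.023 0.056 [51. 40. 33.]
top [276 210  10  10  29] st -0.041 0.011 0.279 0.34 [54. 31. 20.]
scene [222 128   5   8  16] st -0.04 0.001 0.33 0.35 [113.  75.  49.]
scene [230 136  11  15  44] st 0.002 0.007 0.276 0.338 [102.  76.  49.]
scene [211 145  23  23  23] st -0.094 0.023 0.138 0.263 [162. 139.  81.]
scene [249 147   9  14  22] st 0.06 0.021 0.285 0.337 [124. 101.  66.]
scene [288 156  21  18 161] st -0.048 0.311 0.019 0.057 [99. 76. 60.]
scene [274 171   8   9   9] st 0.116 0.06 0.234 0.276 [103.  86.  55.]
scene [314 176  14  13 138] st 0.057 0.312 0.016 0.055 [162. 126.  94.]
scene [292 195   6  12  13] st 0.116 0.133 0.091 0.138 [104.  87.  51.]
scene [312 199  11   8  50] st 0.121 0.227 0.033 0.055 [130. 105.  86.]
scene [175 200   7  12  33] st -0.151 -0.126 0.01 0.065 [128. 106.  59.]
```

```bash
python3 - <<'E'
from st import *
snap('wrist','w7')
s=cv2.imread('pics/sceneq2.png')[100:250,190:370];c=cv2.imread('pics/topq2.png')[130:260,170:310];w=cv2.imread('pics/w7.png')
cv2.imwrite('pics/c7.png',cv2.convertScaleAbs(np.vstack([np.hstack([cv2.resize(s,(420,350),interpolation=2),cv2.resize(c,(377,350),interpolation=2)]),np.hstack([cv2.resize(w,(333,250)),np.zeros((250,464,3),np.uint8)])]),alpha=1.4))
E
```

```text
(no output)
```

View pics/c7.png

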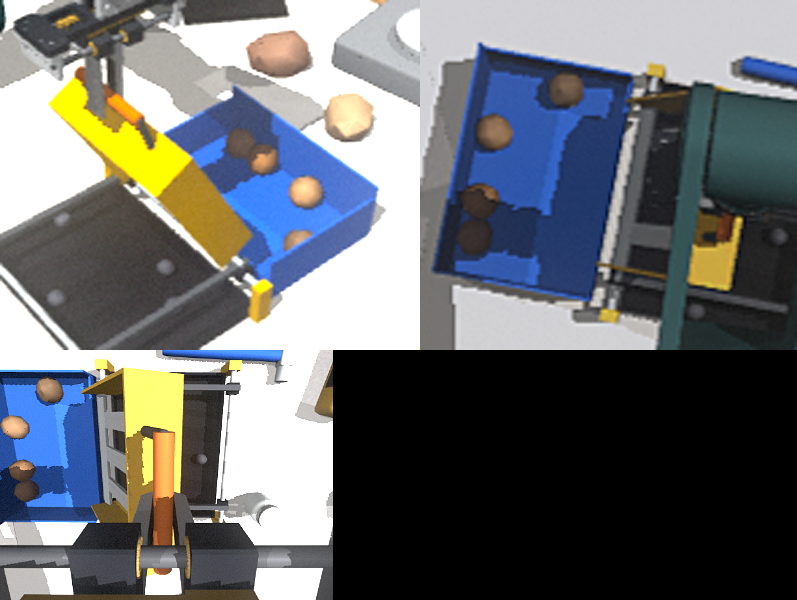

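All four cobbles are in the tray (top panel: (566,90), (494,132), (480,200), (474,237)), and the screen is empty. I'll lower it along the same arc.

```bash
python3 -m crank '[[1,[0,0.0123,0.0060],[0,0,0]],[1,[0,0.0120,0.0066],[0,0,0]],[1,[0,0.0117,0.0072],[0,0,0]],[1,[0,0.0113,0.0078],[0,0,0]],[1,[0,0.0109,0.0083],[0,0,0]],[1,[0,0.0104,0.0089],[0,0,0]],[1,[0,0.0100,0.0094],[0,0,0]],[1,[0,0.0095,0.0098],[0,0,0]]]' >/dev/null; python3 ang.py
python3 -m crank '[[1,[0,0.0090,0.0103],[0,0,0]],[1,[0,0.0085,0.0107],[0,0,0]],[1,[0,0.0080,0.0112],[0,0,0]],[1,[0,0.0074,0.0115],[0,0,0]],[1,[0,0.0068,0.0119],[0,0,0]],[1,[0,0.0072,0.0123],[0,0,0]],[1,[0,0.0066,0.0126],[0,0,0]],[1,[0,0,0],[0,0,0]]]'>/dev/null; python3 ang.py
python3 -m crank '[[1,[0,0.005,0.0128],[0,0,0]],[1,[0,0.0043,0.0131],[0,0,0]],[1,[0,0.0037,0.0132],[0,0,0]],[1,[0,0.003,0.0134],[0,0,0]],[1,[0,0.0023,0.0100],[0,0,0]],[1,[0,0.0016,0.0090],[0,0,0]],[1,[0,0,0],[0,0,0]]]'>/dev/null; python3 ang.py
```

```text
13.3 YZ from hinge -0.199 0.185 r 0.272 theta 0.655 [ 0.1  5.8 -6.9] 30.00590354204178 0.015055786656613937
14.1 YZ from hinge -0.253 0.103 r 0.273 theta 0.292 [-0.5  7.8 -4.8] 30.010052919387817 0.015006893781670014
14.8 YZ from hinge -0.271 0.033 r 0.273 theta 0.025 [ 0.2  9.4 -3. ] 30.00788301229477 0.014790618557501772
```

```bash
for i in 1 2 3; do :; done; python3 -m crank '[[1,[0,0,0.004],[0,0,0]],[1,[0,0,0],[0,0,0]]]'; python3 -m crank '[[1,[0,0,0.004],[0,0,0]],[1,[0,0,0],[0,0,0]]]'; python3 - <<'E'
from st import *
w=snap('wrist','w8');v,u=np.mgrid[100:300,200:300];h=cv2.cvtColor(w['color'],cv2.COLOR_RGB2HSV)
pts=np.array([depthpt(w,b,a) for a,b in zip(v.ravel(),u.ravel()) if 4<=h[a,b,0]<=13 and h[a,b,1]>140 and h[a,b,2]>150])
q=pts-H;print(len(pts),'top z pct',np.percentile(pts[:,2],[50,90,98]))
w1=load('w1');h=cv2.cvtColor(w1['color'],cv2.COLOR_RGB2HSV)
pts=np.array([depthpt(w1,b,a) for a,b in zip(v.ravel(),u.ravel()) if 4<=h[a,b,0]<=13 and h[a,b,1]>140 and h[a,b,2]>150]);print(np.percentile(pts[:,2],[50,90,98]))
E
python3 ang.py
```

```text
time: 15.0
tool_pos: [0.4935, -0.1641, 0.0488]
ee_rot: [-3.138, 0.0, -0.159]
wrist_force: [1.3, 8.2, -3.0]
width: 0.0151
finger_force: 30.0
time: 15.2
tool_pos: [0.4957, -0.1646, 0.0476]
ee_rot: [-3.139, -0.005, -0.159]
wrist_force: [2.0, 9.1, 3.7]
width: 0.0148
finger_force: 30.0
2528 top z pct [0.11121733 0.11236071 0.11294998]
[0.11117247 0.11234812 0.1130469 ]
15.25 YZ from hinge -0.272 0.029 r 0.273 theta 0.01 [1.9 8.5 3.2] 30.014496445655823 0.015207680664161678
```

The screen is flat: the bar's top is at 0.111 m, as at the start, and the force now points up. Release and rise.

```bash
python3 -m crank '[[0.6,[0,0,0],[0,0,0]],[0.6,[0,0,0],[0,0,0]],[0.6,[0,0,0],[0,0,0]],[0.6,[0,0,0],[0,0,0]],[0.6,[0,0,-0.01],[0,0,0]],[0.6,[0,0,-0.03],[0,0,0]],[0.6,[0,0,-0.04],[0,0,0]],[0.6,[0,0,-0.04],[0,0,0]]]'; python3 -m crank '[[0.6,[0,0,-0.04],[0,0,0]],[0.6,[0,0,0],[0,0,0]],[0.6,[0,0,0],[0,0,0]]]'; python3 cnt.py f; python3 cob.py f; python3 - <<'E'
from st import *
t=load('topf');print(depthpt(t,*proj(t,H)[0]))
w=snap('wrist','wf');print(depthpt(w,*proj(w,H+.03*X)[0]),depthpt(w,*proj(w,H-.02*X)[0]))
E
```

```text
time: 16.05
tool_pos: [0.4928, -0.1661, 0.167]
ee_rot: [3.141, 0.001, -0.16]
wrist_force: [-0.4, -0.9, 0.7]
width: 0.0375
finger_force: 0.0
time: 16.35
tool_pos: [0.4939, -0.1665, 0.2073]
ee_rot: [3.14, -0.004, -0.16]
wrist_force: [-0.4, -0.1, -0.7]
width: 0.0376
finger_force: 0.0
top 10 0.095 0.039 0.034 [65. 66. 69.]
top 17 0.034 0.075 0.032 [55. 55. 59.]
top 37 -0.021 -0.074 0.032 [29. 29. 30.]
top 35 -0.137 0.017 0.033 [47. 47. 50.]
top [219 157  11  12 110] st 0.121 0.235 0.035 0.057 [72. 59. 49.]
top [191 173  13  12 126] st 0.048 0.32 0.026 0.055 [90. 70. 55.]
top [283 172   9   4  13] st 0.117 0.01 0.07 0.113 [65. 57. 37.]
top [289 174  19   5  33] st 0.116 -0.032 0.067 0.12 [59. 52. 35.]
top [307 177  15   5  26] st 0.117 -0.088 0.044 0.115 [69. 60. 38.]
top [316 181   4  11  18] st 0.092 -0.1 0.06 0.117 [71. 59. 34.]
top [313 197   3   9  15] st 0.04 -0.099 0.062 0.102 [48. 39. 24.]
top [184 198  15  26 247] st -0.067 0.318 0.028 0.058 [76. 58. 47.]
top [310 214   3  10  18] st -0.021 -0.099 0.06 0.107 [48. 38. 23.]
top [306 231   4   8  16] st -0.078 -0.099 0.009 0.101 [41
[... 433 characters left out ...]
  84.  44.]
scene [312 199  11   8  45] st 0.121 0.226 0.033 0.056 [127. 104.  86.]
scene [279 204  12  17  79] st 0.12 0.095 0.065 0.113 [115.  92.  48.]
scene [197 212   3   6  10] st -0.05 -0.107 0.056 0.096 [93. 77. 46.]
scene [182 214   5   8   9] st -0.039 -0.162 0.104 0.112 [210. 144. 105.]
scene [187 214  21  28  55] st 0.008 -0.148 0.014 0.111 [154. 106.  79.]
scene [217 234   7  10  18] st 0.06 -0.107 0.055 0.088 [92. 76. 45.]
scene [242 234  15  10  15] st 0.119 -0.044 0.066 0.075 [111.  93.  55.]
scene [231 244  10   7  10] st 0.121 -0.094 0.065 0.078 [114.  96.  58.]
[ 0.47923287 -0.11597916  0.38298448]
[ 0.52260644 -0.17048164  0.11199507] [ 0.4742333  -0.16264564  0.11163521]
```

Four pebbles are in the pan, four cobbles in the tray, the bar is at its flat height, and the gripper is clear.

```bash
python3 -c "
from bench import robot
print(robot.close_job())"
```

```text
the job is handed in; nothing more can be done
None
```

The job is handed in at about 16.5 s of the 42 s allowed, no verdict returned: at my last look all four pebbles lay in the pan, all four cobbles in the tray, and the screen was flat and released.

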